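# Park the tractor cover in the clip rack

## Task

Take the green service cover out of the grey container and push it straight down into the empty slot of the clip rack, fully home, so that the spring clips on both sides snap into its notches, and let go of it. Leave the black screen in the container, the two covers already in the rack and the mug, can and pebble on the table where they are.

Things in the scene. Friction and masses are not known exactly. Their poses are not given: they have to be found in the camera images.
- cover_mid (a point): Centre of the loose green cover: upright plastic plate 180 wide (x axis) x 12 thick (y) x 140 high (z, up), 0.15 to 0.3 kg, 70 mm from lower and upper edge. Both faces alike, dark louvres. Notch in each side edge 10 mm deep, 20 to 47 mm above the lower edge; lower corners chamfered 8 mm. Starts upright in a slot of the grey container. Grip the middle of the upper edge across the 12 mm.
- screen_mid (a point): Centre of the black radiator screen (180 x 12 x 140 mm like the cover, black frame, metal mesh) that stands in the other slot of the container, 110 mm from the cover; same axes. It stays.
- tote: Small grey container 300 (x) x 200 (y) x 75 mm high, fixed, to the robot's left or right; origin at the centre of its underside, inner floor 4 mm above. Timber insert 49 mm high with two 17 mm wide slots along x, at y = -55 and +55 mm; one holds the cover, up to 20 mm off the middle along x.
- rack: Blue steel rack frame 235 (x) x 310 (y) x 25 mm high, fixed on the table; origin at the centre of its underside. It carries three like slots side by side at y = -85, 0 and +85 mm: two hold green covers, one is empty; which one varies.
- slot_free_floor (a point): Empty slot: middle of the pad on which a home cover's lower edge rests, 40 mm above the table (cover_mid then 70 mm above it). x along the slot (cover's width; either way round), y across, z up. Dark grey posts at x = -88 and +88 mm have a 16 mm gap across y up to 75 mm above this point, then yellow flares opening to about 35 mm at 94 mm. A cover has 2 mm play each way along x.
- clip_free_l (a joint): Leaf spring clip at the -x end of the empty slot, hinged at its top: 0 rad at rest or snapped into a notch, 0.1 to 0.25 rad while a cover's edge bends it out. Nose 30 mm, top of its lead-in 60 mm above the slot floor. The two clips need about 10 N of push down together to enter, then less, and keep a half-pushed cover from dropping home.
- clip_free_r (a joint): The same clip at the +x end of the empty slot.
- racked_a_mid (a point): Centre of a green cover (same as the loose one) already home in its rack slot; its upper edge is 180 mm above the table, which a carried cover must clear.
- racked_b_mid (a point): Centre of the other green cover already home in its rack slot; its upper edge is 180 mm above the table, which a carried cover must clear.
- mug: Blue mug, 80 mm wide, 92 mm high, beyond the middle of the table; origin under its centre.
- can: Red can, 60 mm wide, 150 mm high, beyond the middle of the table; origin under its centre.
- pebble: Grey drilled pebble 60 mm wide, 18 mm high, in front of the robot; origin under its centre.
There are look-alikes about, which are no part of the job. Leave any orange or purple look-alike of the part that bears cover_mid alone.

How it is judged:
By the outcome, as a careful person would: the job done as asked, in the order asked, and still so for the second after the job is handed in, with the robot touching nothing.
It also fails if it takes over 48 s, if anything falls off the work surface, if the arm or the gripper's body presses on something with over 40 N, if the wrist force passes 120 N, or if a joint passes its speed limit or range.

## Robot

A 6-joint arm with a two-finger parallel gripper is mounted at the origin on the work surface. World frame = base frame: x ahead of the robot, y to its left, z up, the work surface at z = 0. Lengths are in m, angles in rad, forces in N, time in s.
With the tool pointing down it reaches from about 0.275 to 0.75 m from the base axis. Payload 10.2 kg.
Tool frame: the origin (TCP) lies midway between the tips of the shut fingers; the grasp point (between the pads) lies 19 mm behind it (grasp_offset is the distance from the TCP to the grasp point, in m); z points along the fingers, y is the line along which they close (so a half turn about z gives the same grasp; the last joint's range is limited). The gripper opens to 88 mm and grips with 3 to 60 N. Pads are 18 mm wide; open, the fingers measure 123 mm over their backs; the gripper's body (75 mm by 187 mm) begins 45 mm behind the grasp point.
Start: joints at [-1.57, 0.313, 1.498, -0, 1.331, -0.223], TCP at [0.117, -0.512, 0.239] pointing down, gripper open.
Joint ranges: [-2.94, 2.94], [-0.97, 2.17], [0.19, 2.56], [-1.23, 4.37], [0.02, 3.11], [-2.88, 2.88]. Speed limits (rad/s): [2.39, 2.39, 3.01, 3.14, 3.14, 3.14].

## Interface

Orientations are given as a rotation vector (axis times angle).
In Python, from plant import move_to, move_linear, movej, gripper_to, hold, ik, get_state, grab_frame, PlanningError, close_job, regions_of, place_of, grasp_offset gives the robot as it stands. The module is installed in compiled form; this text tells all that it offers. Calls block until the motion is done:
- move_to(position, orientation): joint-space move of the TCP to a pose.
- move_linear(position, attitude=None, velocity=0.15, contact_N=None): straight line of the TCP; attitude=None keeps the orientation; velocity is the mean speed in m/s. With contact_N (N) it stops when the force on the tool has changed by that much, and returns True; else False.
- movej(angles): joint-space move.
- gripper_to(opening): finger opening in m; the grip force is fixed at half the most; returns when the fingers have stopped.
- hold(seconds).
- ik(position, orientation): joint angles nearest the present ones, or None.
- get_state(): the state.
- grab_frame(name): name is "scene" or "top" or "wrist"; returns a dict with "color" (420x560x3 uint8, red, green, blue), "fov_y" (degrees; the focal length in pixels is half the picture's height over the tangent of half this angle, whatever the lens; pixels are square), "cx", "cy" (the principal point, pixels), "position" and "rotation" of the camera in the world. Camera axes: x right, y up, looking along -z (the intrinsics and any distortion apply to the point x, -y, -z); pixel columns grow to the right and rows downward; lengths in m; the calibration is good to about 2 mm. A picture is of the moment at which its call begins. There is no depth.
A pose or a line that the arm cannot do raises PlanningError and nothing moves.
- close_job(): hands the job in; it is judged then, once.
Trained networks look in the newest picture that a camera, given by its name, has taken for a name from the list of things; names that differ only in an ending like _2 or _b are one class to them, and where a whole thing is asked for, a point or a joint stands for the part that bears it (a point fixed in the world has none). Each returns a list of dicts, best first, with "p" (0 to 1); they miss things now and then, are a little off and sometimes report something else, mostly with a low value. They report only what shows in the picture. A call takes as long as a camera call. They do not tell look-alikes from the thing itself.
- regions_of(camera, label): "region" (420x560 bool, what is visible of it) and "rect" ([centre column, centre row, width, height] in pixels, round what is visible of it).
- place_of(camera, label): "uv" ([column, row] in pixels: a listed point, or the origin of a listed thing).
The state is a dict: "time": time; "q": joint angles; "joint_velocities": joint speeds; "joint_torque": joint torques, N m; "tool_pos": TCP position; "ee_rot": TCP orientation; "force": force on the tool from outside, world axes, zero at the start; "moment": the same for the moment, N m; "grip_width": finger opening in m; "grip_force": force on a finger pad.
Only numpy, scipy, OpenCV 4.12 (cv2) and the standard library are available. Lean on these libraries where they do the work, as an engineer would, in place of code of your own. Each camera call takes 0.05 s, during which the arm holds its last target. There are 200 camera calls.

## Working session

There is one attempt and no reset: what is moved stays moved. The work goes in short steps, each a Python script; the robot and the scene stay as the last script left them, time stands still between calls to the robot, and variables do not carry over. Pictures are saved under pics/ and viewed, at most 10 in all, crops included, and the job is handed in when it is done.

```bash
mkdir -p pics; cat > h.py <<'E'
import numpy as np, cv2
from plant import *
def snap(n,fn=None):
    f=grab_frame(n)
    if fn: cv2.imwrite('pics/'+fn,cv2.cvtColor(f['color'],cv2.COLOR_RGB2BGR))
    return f
def ray(f,uv):
    fl=210/np.tan(np.radians(f['fov_y'])/2)
    d=np.array([(uv[0]-f['cx'])/fl,-(uv[1]-f['cy'])/fl,-1.])
    return np.array(f['position']),np.array(f['rotation'])@d
def atz(f,uv,z):
    p,d=ray(f,uv); return p+d*(z-p[2])/d[2]
def proj(f,P):
    fl=210/np.tan(np.radians(f['fov_y'])/2)
    c=np.array(f['rotation']).T@(np.array(P)-np.array(f['position']))
    return np.array([f['cx']+fl*c[0]/-c[2],f['cy']+fl*c[1]/c[2]])
E
python3 - <<'E'
from h import *
np.set_printoptions(precision=4,suppress=True)
Z={'cover_mid':.078,'screen_mid':.078,'tote':0,'rack':0,'slot_free_floor':.04,'racked_a_mid':.11,'mug':0,'can':0,'pebble':0}
for n in('scene','top'):
    f=snap(n,n+'0.png')
    print(n,{k:np.array(f[k]) for k in f if k!='color'})
    for k,z in Z.items():
        for r in place_of(n,k)[:3]: print(k,round(r['p'],2),np.array(r['uv']),atz(f,r['uv'],z))
s=get_state();print(s['time'],s['ee_rot'],s['grip_width'],grasp_offset)
E
```

```text
scene {'fov_y': array(49.0036), 'cx': array(280.5127), 'cy': array(206.821), 'position': array([1.1106, 0.9328, 0.9008]), 'rotation': array([0.3731, 1.1262, 2.3021])}Traceback (most recent call last):
  File "<stdin>", line 8, in <module>
  File "h.py", line 12, in atz
    p,d=ray(f,uv); return p+d*(z-p[2])/d[2]
                                       ~^^^
IndexError: invalid index to scalar variable.
```

```bash
sed -i "s/np.array(f\['rotation'\])/cv2.Rodrigues(np.array(f['rotation'],float))[0]/" h.py
python3 - <<'E'
from h import *
np.set_printoptions(precision=4,suppress=True)
Z={'cover_mid':.078,'screen_mid':.078,'tote':0,'rack':0,'slot_free_floor':.04,'racked_a_mid':.11,'mug':0,'can':0,'pebble':0}
for n in('scene','top'):
    f=snap(n,n+'0.png')
    print(n,{k:np.array(f[k]) for k in f if k!='color'})
    for k,z in Z.items():
        for r in place_of(n,k)[:3]: print(k,round(r['p'],2),np.array(r['uv']),atz(f,r['uv'],z))
s=get_state();print(s['time'],s['ee_rot'],s['grip_width'],grasp_offset)
E
```

```text
scene {'fov_y': array(49.0036), 'cx': array(280.5127), 'cy': array(206.821), 'position': array([1.1106, 0.9328, 0.9008]), 'rotation': array([0.3731, 1.1262, 2.3021])}
cover_mid 0.87 [285.7 242.2] [0.5628 0.2042 0.078 ]
cover_mid 0.59 [431.8 271.4] [0.3292 0.4995 0.078 ]
cover_mid 0.57 [386.  212.7] [0.2514 0.2679 0.078 ]
screen_mid 0.7 [305.6 268.1] [0.5788 0.3103 0.078 ]
tote 0.6 [295.3 275.2] [ 0.5674  0.2564 -0.    ]
slot_free_floor 0.72 [202.3 161.5] [ 0.5291 -0.3352  0.04  ]
racked_a_mid 0.58 [236.4 162.9] [ 0.491  -0.1627  0.11  ]
mug 0.83 [178.6 231.5] [ 0.7445 -0.0864  0.    ]
can 0.76 [198.5 259. ] [ 0.7506  0.0521 -0.    ]
can 0.38 [178.6 236.2] [ 0.7538 -0.0671  0.    ]
pebble 0.64 [275.2 210.3] [ 0.4496 -0.0054  0.    ]
top {'fov_y': array(42.4013), 'cx': array(284.1797), 'cy': array(217.1915), 'position': array([0.3711, 0.0569, 1.4548]), 'rotation': array([ 0.0868, -0.0857, -1.5675])}
cover_mid 0.96 [226.4 205.1] [0.5539 0.2062 0.078 ]
cover_mid 0.87 [112.8 291.5] [0.3338 0.4897 0.078 ]
cover_mid 0.78 [205.9 328.6] [0.2422 0.2534 0.078 ]
screen_mid 0.89 [188.4 200.6] [0.5654 0.3039 0.078 ]
tote 0.96 [213.4 207. ] [0.559  0.2498 0.    ]
slot_free_floor 0.81 [427.8 216.1] [ 0.5306 -0.3196  0.04  ]
slot_free_floor 0.71 [189.7 201.3] [0.5689 0.3073 0.04  ]
racked_a_mid 0.94 [371.6 226.5] [ 0.4964 -0.1601  0.11  ]
racked_a_mid 0.51 [227.3 202.4] [0.5565 0.2006 0.11  ]
mug 0.72 [336.5 137.2] [ 0.7529 -0.0854  0.    ]
mug 0.6 [405.  218.9] [ 0.5274 -0.2685  0.    ]
mug 0.54 [373.3 227.4] [ 0.5042 -0.1824  0.    ]
can 0.65 [285.8 138.8] [0.7482 0.0539 0.    ]
can 0.28 [402.7 217.8] [ 0.5304 -0.2623  0.    ]
pebble 0.6 [313. 252.] [ 0.4376 -0.0195  0.    ]
1.1 [-3.1219 -0.3509  0.    ] 0.08830387766755582 0.0187
```

View pics/top0.png

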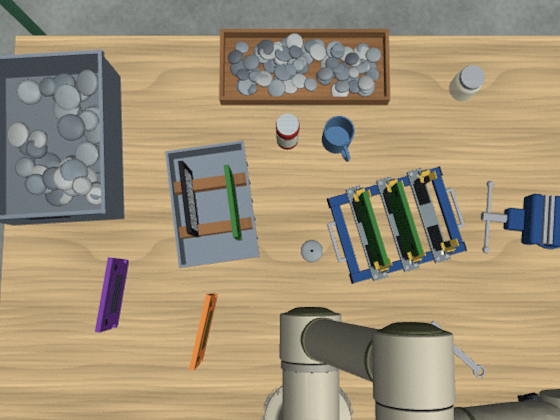

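View pics/scene0.png

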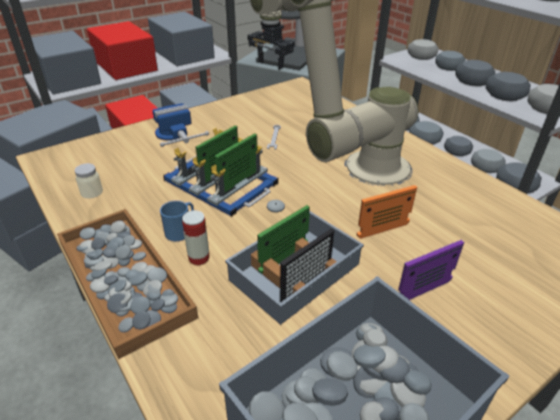

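```bash
cat >> h.py <<'E'
def down(yaw): # tool z down, tool x at heading yaw
    c,s=np.cos(yaw),np.sin(yaw)
    R=np.array([[c,s,0],[s,-c,0],[0,0,-1.]])
    from scipy.spatial.transform import Rotation as Q
    return Q.from_matrix(R).as_rotvec()
E
python3 - <<'E'
from h import *
np.set_printoptions(precision=4,suppress=True)
f=snap('top')
for k,z in(('cover_mid',.144),('screen_mid',.144),('racked_a_mid',.18),('rack',.025),('tote',.075)):
    for r in regions_of('top',k)[:4]:
        m=r['region'].astype(np.uint8)
        P=np.array([atz(f,(u,v),z)[:2] for v,u in np.argwhere(m)],np.float32)
        c,wh,a=cv2.minAreaRect(P)
        print(k,round(r['p'],2),m.sum(),np.array(c),np.array(wh),a)
for yaw in(-.3,.2):
  print(yaw,[ik(p,down(y)) for p,y in(([.52,-.31,.36],yaw),([.555,.206,.3],yaw))])
E
```

```text
cover_mid 0.93 610 [0.5525 0.1838] [0.1889 0.0213] 8.253593444824219
cover_mid 0.93 919 [0.2427 0.2501] [0.0299 0.1877] 77.70265197753906
cover_mid 0.89 1526 [0.3263 0.4706] [0.0523 0.1791] 82.38261413574219
screen_mid 0.65 938 [0.5622 0.2904] [0.1895 0.0355] 7.371827602386475
racked_a_mid 0.62 1019 [ 0.4841 -0.1472] [0.178  0.0361] 15.71679973602295
rack 0.71 3051 [ 0.5098 -0.239 ] [0.2369 0.3559] 15.691071510314941
rack 0.63 1278 [ 0.5226 -0.2589] [0.1999 0.0513] 16.59454917907715
tote 0.94 7624 [0.5588 0.2435] [0.3064 0.208 ] 8.075906753540039
-0.3 [array([-0.7309,  0.4602,  0.9794,  0.    ,  1.702 ,  1.1399]), array([0.1577, 0.4336, 1.1692, 0.    , 1.5388, 2.0285])]
0.2 [array([-0.7309,  0.4602,  0.9794,  0.    ,  1.702 ,  0.6399]), array([0.1577, 0.4336, 1.1692, 0.    , 1.5388, 1.5285])]
```

```bash
python3 - <<'E'
from h import *
np.set_printoptions(precision=4,suppress=True)
def look(fn,ks):
    f=snap('wrist',fn); s=get_state()
    print(fn,s['time'],{k:np.array(f[k]) for k in f if k!='color'},s['tool_pos'])
    for k,z in ks:
        for r in place_of('wrist',k)[:3]: print(k,round(r['p'],2),np.array(r['uv']),atz(f,r['uv'],z))
move_to([.505,-.31,.40],down(np.radians(15.9)))
look('w_rack.png',(('slot_free_floor',.04),('racked_a_mid',.11),('rack',0)))
move_to([.54,.195,.36],down(np.radians(8.1)))
look('w_cov.png',(('cover_mid',.074),('screen_mid',.074),('tote',0)))
E
```

```text
w_rack.png 3.1583 {'fov_y': array(63.5827), 'cx': array(280.0956), 'cy': array(205.7615), 'position': array([ 0.586 , -0.2877,  0.5433]), 'rotation': array([-0.2836,  0.2141, -1.2827])} [ 0.5044 -0.3108  0.3996]
slot_free_floor 0.63 [292.2 130.7] [ 0.5358 -0.3204  0.04  ]
racked_a_mid 0.58 [159.9 138.5] [ 0.4879 -0.1575  0.11  ]
w_cov.png 5.2 {'fov_y': array(63.5827), 'cx': array(280.0956), 'cy': array(205.7615), 'position': array([0.6242, 0.2061, 0.5038]), 'rotation': array([-0.2726,  0.2354, -1.4173])} [0.5403 0.1942 0.36  ]
cover_mid 0.84 [ 58.7 268.3] [0.3406 0.4856 0.074 ]
cover_mid 0.63 [211.9 335.4] [0.2542 0.2599 0.074 ]
screen_mid 0.74 [198.4 125.2] [0.5687 0.3001 0.074 ]
tote 0.88 [243.  132.1] [0.5584 0.2511 0.    ]
```

View pics/w_rack.png

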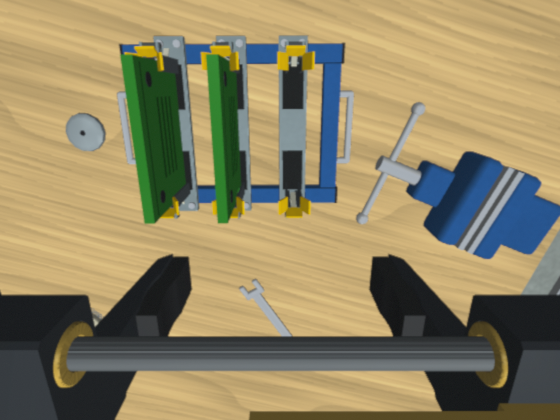

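View pics/w_cov.png

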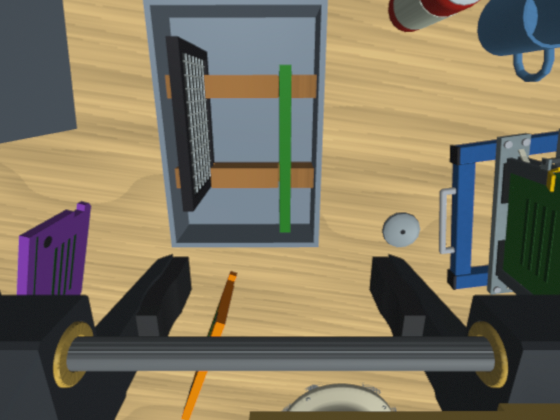

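```bash
python3 - <<'E'
from h import *
from scipy import ndimage as N
np.set_printoptions(precision=4,suppress=True)
ims={}
from scipy.spatial.transform import Rotation as Q
F={'w_rack':dict(fov_y=63.5827,cx=280.0956,cy=205.7615,position=[0.586,-0.2877,0.5433],rotation=[-0.2836,0.2141,-1.2827]),
'w_cov':dict(fov_y=63.5827,cx=280.0956,cy=205.7615,position=[0.6242,0.2061,0.5038],rotation=[-0.2726,0.2354,-1.4173])}
def strips(n,cols,z,minpx):
    im=cv2.cvtColor(cv2.imread(f'pics/{n}.png'),cv2.COLOR_BGR2HSV)
    f=F[n]
    m=cv2.inRange(im,*cols); l,k=N.label(m)
    for i in range(1,k+1):
        p=np.argwhere(l==i)
        if len(p)<minpx: continue
        P=np.array([atz(f,(u,v),z)[:2] for v,u in p],np.float32)
        c,wh,a=cv2.minAreaRect(P)
        print(n,len(p),p.min(0)[::-1],p.max(0)[::-1],np.array(c),np.array(wh),round(a,2),'med',np.median(im[l==i],0))
im=cv2.cvtColor(cv2.imread('pics/w_cov.png'),cv2.COLOR_BGR2HSV)
print(im[150,[276,280,282,286,290,292,294]])
im=cv2.cvtColor(cv2.imread('pics/w_rack.png'),cv2.COLOR_BGR2HSV)
print(im[140,205:245:3])
strips('w_cov',((50,100,90),(75,255,255)),.144,200)
strips('w_rack',((50,100,115),(75,255,255)),.18,200)
strips('w_rack',((20,120,120),(32,255,255)),.134,15)
E
```

```text
[[103  49 151]
 [ 60 156 126]
 [ 59 167 127]
 [ 59 165 128]
 [ 65 118 125]
 [102  48 148]
 [104  51 151]]
[[ 20 105 195]
 [ 20 103 199]
 [ 28 101 167]
 [ 59 165 130]
 [ 59 165 130]
 [ 59 165 130]
 [ 59 159  93]
 [ 60 149  65]
 [ 59 154  71]
 [ 60 166  63]
 [ 61 163  61]
 [ 67  79  94]
 [ 96  35 154]
 [ 97  36 156]]
w_cov 1882 [279  65] [291 232] [0.5593 0.1916] [0.1783 0.0123] 8.21 med [ 59. 162. 127.]
w_rack 1709 [121  55] [154 222] [ 0.4905 -0.1575] [0.1766 0.0111] 16.09 med [ 59. 164. 129.]
w_rack 1710 [207  55] [227 222] [ 0.5135 -0.2388] [0.1766 0.0112] 15.91 med [ 59. 163. 130.]
w_rack 451 [201  45] [238  70] [ 0.5998 -0.2134] [0.0252 0.0424] 17.45 med [ 24. 242. 198.]
w_rack 613 [276  45] [314  70] [ 0.6227 -0.2944] [0.0255 0.0426] 17.65 med [ 24. 242. 198.]
w_rack 353 [125  46] [163  70] [ 0.5818 -0.1352] [0.0436 0.0207] 81.05 med [ 24. 242. 197.]
w_rack 482 [277 197] [311 218] [ 0.453  -0.3439] [0.0285 0.0436] 15.78 med [ 24. 237. 171.]
w_rack 178 [159 198] [179 218] [ 0.4045 -0.1945] [0.0176 0.0343] 68.2 med [ 24.  238.  150.5]
w_rack 170 [230 198] [245 218] [ 0.4306 -0.2775] [0.0169 0.0295] 83.4 med [ 24. 237. 146.]
w_rack 75 [211 200] [216 215] [ 0.4251 -0.2448] [0.0205 0.0064] 12.27 med [ 24. 240. 205.]
w_rack 314 [ 53 344] [ 73 387] [ 0.1101 -0.0724] [0.0827 0.0268] 16.61 med [ 22. 153. 169.]
w_rack 224 [492 348] [507 387] [ 0.2908 -0.7252] [0.0756 0.019 ] 16.38 med [ 22. 151. 161.]
```

```bash
python3 - <<'E'
from h import *
np.set_printoptions(precision=4,suppress=True)
o=down(np.radians(8.21)); x,y=.5593,.1916
move_to([x,y,.20],o)
print('hit',move_linear([x,y,.108],velocity=.08,contact_N=8), get_state()['tool_pos'])
gripper_to(0.0)
s=get_state();print(s['grip_width'],s['grip_force'],s['force'])
move_linear([x,y,.13],velocity=.05)
move_linear([x,y,.34],velocity=.15)
hold(.3)
s=get_state();print(s['time'],s['tool_pos'],s['grip_width'],s['grip_force'],s['force'],s['moment'])
f=snap('wrist','w_held.png'); print(np.array(f['position']),np.array(f['rotation']))
E
```

```text
hit False [0.5596 0.1917 0.1085]
0.011512407222507756 29.99940318055451 [-0.3164  0.3728  1.2102]
10.9083 [0.5593 0.1916 0.3398] 0.01174212556615908 29.999191970564425 [ 0.0132 -0.0832 -1.2884] [-0.0438  0.0057 -0.0198]
[0.6431 0.2037 0.4836] [-0.273   0.2353 -1.4143]
```

View pics/w_held.png

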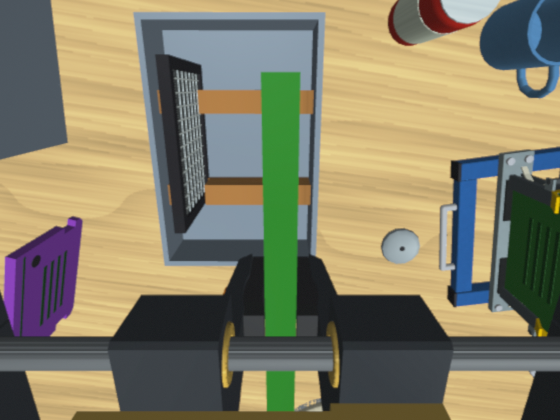

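```bash
python3 - <<'E'
from h import *
np.set_printoptions(precision=4,suppress=True)
f=dict(fov_y=63.5827,cx=280.0956,cy=205.7615,position=[.6431,.2037,.4836],rotation=[-.273,.2353,-1.4143])
im=cv2.cvtColor(cv2.imread('pics/w_held.png'),cv2.COLOR_BGR2HSV)
m=cv2.inRange(im,(50,100,90),(75,255,255)); m[240:]=0
a=np.radians(8.21);d=np.array([np.cos(a),np.sin(a)]);n=np.array([-d[1],d[0]])
P=np.array([atz(f,(u,v),.3755)[:2] for v,u in np.argwhere(m)])-[.5593,.1916]
l=P@d; w=P@n; print('end',l.max(), 'lat', [(round(q,3),w[abs(l-q)<.004].min(),w[abs(l-q)<.004].max()) for q in(.03,.05,.07,.085)])
x,y=.5368,-.3203
move_to([x,y,.345],down(np.radians(16.0)))
move_linear([x,y,.255],velocity=.12)
hold(.3); s=get_state(); print(s['time'],s['tool_pos'],s['force'])
f=snap('wrist','w_hover.png'); print(np.array(f['position']),np.array(f['rotation']))
g=snap('scene'); c=proj(g,[x,y,.13]); print(c)
u,v=c.astype(int); cr=cv2.cvtColor(g['color'],cv2.COLOR_RGB2BGR)[max(0,v-70):v+70,u-90:u+90]
cv2.imwrite('pics/s_hover.png',cv2.resize(cr,None,fx=4,fy=4,interpolation=cv2.INTER_CUBIC))
E
```

```text
Traceback (most recent call last):
ValueError: zero-size array to reduction operation minimum which has no identity
```

```bash
python3 - <<'E'
from h import *
np.set_printoptions(precision=4,suppress=True)
f=dict(fov_y=63.5827,cx=280.0956,cy=205.7615,position=[.6431,.2037,.4836],rotation=[-.273,.2353,-1.4143])
im=cv2.cvtColor(cv2.imread('pics/w_held.png'),cv2.COLOR_BGR2HSV)
m=cv2.inRange(im,(50,100,90),(75,255,255)); m[240:]=0
a=np.radians(8.21);d=np.array([np.cos(a),np.sin(a)]);n=np.array([-d[1],d[0]])
P=np.array([atz(f,(u,v),.3755)[:2] for v,u in np.argwhere(m)])-[.5593,.1916]
l=P@d; w=P@n; print('l',l.min(),l.max())
for q in np.linspace(l.min()+.004,l.max()-.004,4):
    k=abs(l-q)<.003; print(q,w[k].min(),w[k].max())
E
```

```text
l 0.035274431968003124 0.08956681409113476
0.03927443196800312 -0.005592778815103239 0.00554353486550083
0.054705226009047 -0.005973874123279871 0.005625582042460587
0.07013602005009088 -0.005778131835824129 0.005683670576976427
0.08556681409113476 -0.005796302556336656 0.0056713261942299975
```

```bash
python3 - <<'E'
from h import *
np.set_printoptions(precision=4,suppress=True)
x,y=.5368,-.3203
move_to([x,y,.345],down(np.radians(16.0)))
move_linear([x,y,.255],velocity=.12)
hold(.3); s=get_state(); print(s['time'],s['tool_pos'],s['force'])
f=snap('wrist','w_hover.png'); print(np.array(f['position']),np.array(f['rotation']))
g=snap('scene'); c=proj(g,[x,y,.13]); print(c)
u,v=c.astype(int); cr=cv2.cvtColor(g['color'],cv2.COLOR_RGB2BGR)[max(0,v-70):v+70,u-90:u+90]
cv2.imwrite('pics/s_hover.png',cv2.resize(cr,None,fx=4,fy=4,interpolation=cv2.INTER_CUBIC))
E
```

```text
14.0167 [ 0.5369 -0.3203  0.2553] [-0.4347 -0.2501 -2.9466]
[ 0.6182 -0.2969  0.3992] [-0.2837  0.2121 -1.2799]
[199.7988 141.2372]
```

View pics/s_hover.png

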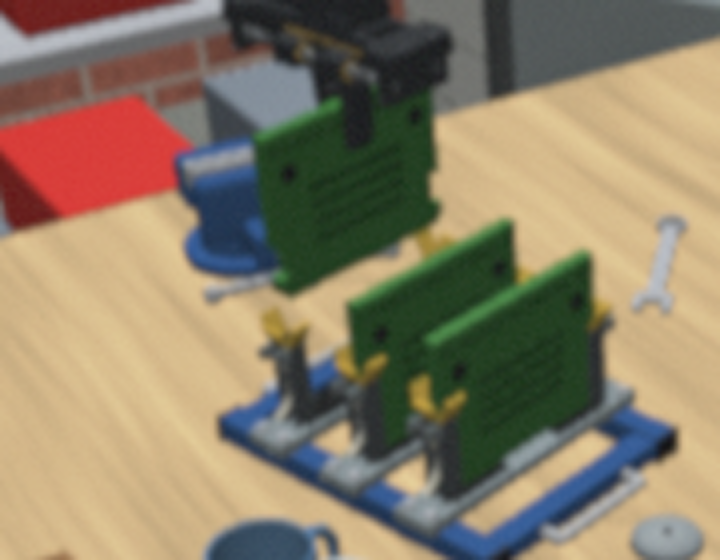

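View pics/w_hover.png

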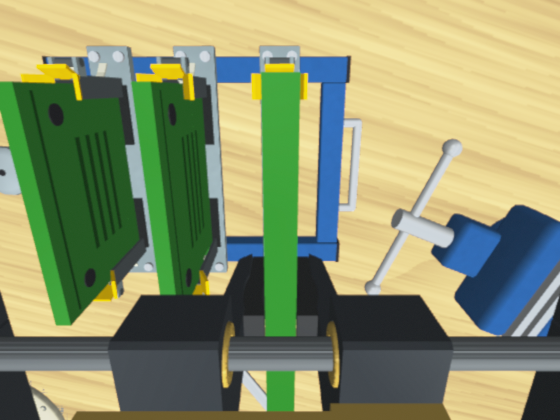

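The cover hangs centred over the empty slot: the green strip is at column 281 and the flares span columns 251–307. It is upright and the notches are at the bottom, so I'll push it in.

```bash
python3 - <<'E'
from h import *
np.set_printoptions(precision=4,suppress=True)
x,y=.5368,-.3203
def st(t): s=get_state();print(t,s['time'],s['tool_pos'],s['force'],s['moment'],s['grip_width'])
print(move_linear([x,y,.205],velocity=.08,contact_N=12)); st('flare')
print(move_linear([x,y,.180],velocity=.04,contact_N=25)); st('clip')
print(move_linear([x,y,.1425],velocity=.03,contact_N=35)); st('home')
hold(.2); st('rest')
E
```

```text
False
flare 14.8917 [ 0.537  -0.3204  0.2055] [ 0.1866  0.7183 -2.3461] [-0.0333  0.0039  0.0083] 0.01191310858771616
False
clip 15.6667 [ 0.5369 -0.3204  0.1802] [-0.2649 -0.4334 -1.8429] [-0.0126 -0.0275 -0.0146] 0.011423044030969142
False
home 17.0667 [ 0.5367 -0.3206  0.144 ] [-4.5719  0.6665  9.9819] [ 0.429   0.8211 -0.0044] 0.011626766144690518
rest 17.2667 [ 0.5367 -0.3206  0.144 ] [-4.487   0.8993 10.0301] [ 0.3609  0.8278 -0.0146] 0.011744548778117283
```

```bash
python3 - <<'E'
from h import *
np.set_printoptions(precision=4,suppress=True)
x,y=.5368,-.3203
def st(t): s=get_state();print(t,s['time'],s['tool_pos'],s['force'],s['grip_width'])
print(move_linear([x,y,.138],velocity=.02,contact_N=30)); st('push'); hold(.2); st('rest')
f=snap('wrist','w_in.png')
for n in('w_hover','w_in'):
    im=cv2.cvtColor(cv2.imread(f'pics/{n}.png'),cv2.COLOR_BGR2HSV)
    m=cv2.inRange(im,(50,100,100),(75,255,255)); m[240:]=0; m[:,:235]=0
    p=np.argwhere(m); print(n,p.min(0),p.max(0),[(r,np.ptp(p[p[:,0]==r][:,1])) for r in (90,150,220)])
E
```

```text
True
push 17.5167 [ 0.5372 -0.3219  0.1439] [-1.1364  1.5136  3.7964] 0.011631995775828366
rest 17.7167 [ 0.5372 -0.3219  0.1439] [-0.422   0.474   5.0771] 0.011497559127455606
w_hover [ 72 261] [239 299] [(90, np.int64(37)), (150, np.int64(35)), (220, np.int64(32))]
w_in [ 72 261] [239 299] [(90, np.int64(38)), (150, np.int64(36)), (220, np.int64(33))]
```

The cover stopped hard at the expected home height and didn't slip in the grip. Next I'll release it, back off and check.

```bash
python3 - <<'E'
from h import *
np.set_printoptions(precision=4,suppress=True)
gripper_to(.05)
p=get_state()['tool_pos']
move_linear([p[0],p[1],.30],velocity=.12)
move_to([.505,-.31,.40],down(np.radians(15.9)))
hold(.3); s=get_state(); print(s['time'],s['force'])
f=snap('wrist','w_end.png')
from scipy import ndimage as N
im=cv2.cvtColor(f['color'],cv2.COLOR_RGB2HSV)
l,k=N.label(cv2.inRange(im,(50,100,115),(75,255,255)))
for i in range(1,k+1):
    q=np.argwhere(l==i)
    if len(q)<200: continue
    c,wh,a=cv2.minAreaRect(np.array([atz(f,(u,v),.18)[:2] for v,u in q],np.float32)); print(c,wh,a)
g=snap('scene'); cr=cv2.cvtColor(g['color'],cv2.COLOR_RGB2BGR)[105:225,140:300]
cv2.imwrite('pics/s_end.png',cv2.resize(cr,None,fx=4,fy=4,interpolation=cv2.INTER_CUBIC))
E
```

```text
20.7333 [ 0.3356 -0.4061 -0.055 ]
(0.4905760884284973, -0.15765468776226044) (0.17760242521762848, 0.011361230164766312) 16.069604873657227
(0.5132691264152527, -0.23908279836177826) (0.17666439712047577, 0.011405345052480698) 16.040727615356445
(0.5373179316520691, -0.32137593626976013) (0.17541822791099548, 0.011334707960486412) 16.15438461303711
```

View pics/s_end.png

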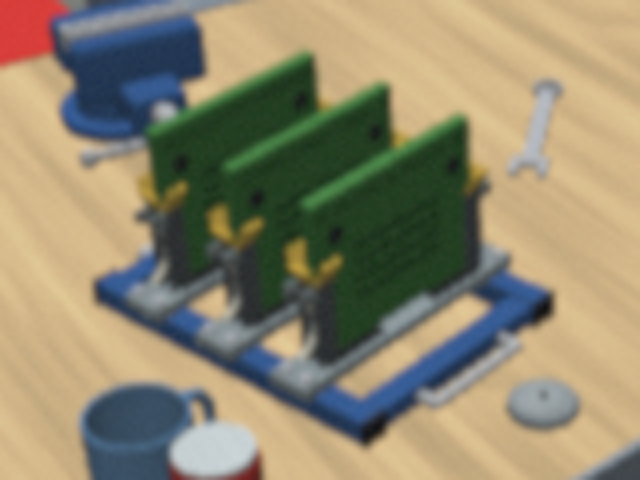

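View pics/w_end.png

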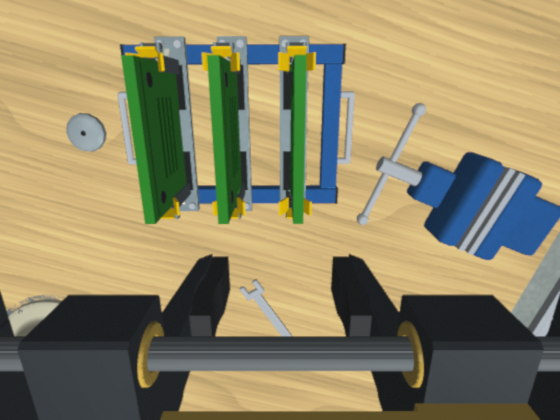

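All three covers line up at the same height and spacing, so the new one is home. The gripper is clear of everything.

```bash
python3 -c "from plant import *; print(close_job())"
```

```text
the job is handed in; nothing more can be done
None
```

The green cover is pushed home in the empty rack slot and released, and the job was handed in at about 21 s; the clips' snap wasn't seen directly, but the hard stop at home height and final pictures level with its neighbours point to it.

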